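# Put the stain-remover jar away and slide the supply chest's hatch shut

## Robot

A 6-joint arm with a two-finger parallel gripper is mounted at the origin on the work surface. World frame = base frame: x ahead of the robot, y to its left, z up, the work surface at z = 0. Lengths are in m, angles in rad, forces in N, time in s.
With the tool pointing down it reaches from about 0.25 to 0.8 m from the base axis. Payload 8.5 kg.
Tool frame: the origin (TCP) lies on the centre line of the jaws, within the pads' length; the fingertips stand 14 mm ahead of it and the grasp point (between the pads) lies 5 mm behind it; z points along the fingers, y is the line along which they close (so a half turn about z gives the same grasp; the last joint's range is limited). The gripper opens to 85 mm and grips with 20 to 120 N. Pads are 22 mm wide; open, the fingers measure 114 mm over their backs; the gripper's body (76 mm by 85 mm) begins 54 mm behind the grasp point. The pads swing forward as they close: fully open they stand 13 mm farther back than shut.
Start: joints at [-1.262, 0.238, -0.013, 1.319, 0, 1.571], TCP at [0.16, -0.5, 0.245] pointing down, gripper open.
Joint ranges: [-2.66, 2.66], [-1.03, 1.9], [-1.14, 1.46], [-1.82, 2.27], [-1.45, 1.34], [-3.14, 3.14]. Speed limits (rad/s): [2.22, 2.22, 2.79, 3.14, 3.14, 3.14].

## Interface

Orientations are given as a 3x3 rotation matrix whose columns are the frame's x, y, z axes.
In Python, from plant import env gives the robot as it stands. Calls block until the motion is done:
- env.movep(position, orientation): joint-space move of the TCP to a pose.
- env.move_l(position, frame=None, rate=0.15, guard=None): straight line of the TCP; frame=None keeps the orientation; rate is the mean speed in m/s. With guard (N) it stops when the force on the tool has changed by that much, and returns True; else False.
- env.movej(angles): joint-space move.
- env.move_gripper(opening, grip_force=None): opening from 0.0 (shut) to 1.0 (fully open); grip_force is the grip in N (None keeps the last); returns when the fingers have stopped.
- env.sleep(seconds).
- env.inverse_kinematics(position, orientation): joint angles nearest the present ones, or None.
- env.get_image(name): name is "scene" or "top"; returns a dict with "image" (384x512x3 uint8, red, green, blue), "fovy" (degrees; the focal length in pixels is half the picture's height over the tangent of half this angle, whatever the lens; pixels are square), "cx", "cy" (the principal point, pixels), "R" (3x3) and "t" (3): a world point X has camera coordinates R X + t. Camera axes: x right, y down, z forward; pixel columns grow to the right and rows downward; lengths in m; the calibration is good to about 2 mm. A picture is of the moment at which its call begins. There is no depth.
A pose or a line that the arm cannot do raises env.PlanningError and nothing moves.
- env.finish_job(): hands the job in; it is judged then, once.
Trained networks look in the newest picture that a camera, given by its name, has taken for a name from the list of things; names that differ only in an ending like _2 or _b are one class to them, and where a whole thing is asked for, a point or a joint stands for the part that bears it (a point fixed in the world has none). Each returns a list of dicts, best first, with "p" (0 to 1); they miss things now and then, are a little off and sometimes report something else, mostly with a low value. They report only what shows in the picture. A call takes as long as a camera call.
- env.outline_of(label, camera): "mask" (384x512 bool, what is visible of it) and "location" ([column, row] in pixels, amid what is visible of it).
- env.pinpoint(label, camera): "location" ([column, row] in pixels: a listed point, or the origin of a listed thing).
Readings, each from a call of its own:
- env.get_clock(): time.
- env.get_joint_positions(): joint angles.
- env.get_joint_vel(): joint speeds.
- env.get_joint_torque(): joint torques, N m.
- env.get_position(): TCP position.
- env.get_eef_rot(): TCP orientation.
- env.get_force(): force on the tool from outside, world axes, zero at the start.
- env.get_torque(): the same for the moment, N m.
- env.get_finger_gap(): opening from 0.0 (shut) to 1.0 (fully open).
- env.get_grip_force(): force on a finger pad.
Only numpy, scipy, OpenCV 4.12 (cv2) and the standard library are available. Lean on these libraries where they do the work, as an engineer would, in place of code of your own. Each camera call takes 0.05 s, during which the arm holds its last target. There are 200 camera calls.

## Task

Put the jar with the orange lid upright into the open bay of the laundry supply chest, then slide the hatch along its track until its catch snaps over and it is fully home against the jamb. Close it gently: never push it against the jamb with more than about 15 N. Leave the blue-lidded jar and the measuring cup where they are.

Things in the scene. Friction and masses are not known exactly. Their poses are not given: they have to be found in the camera images.
- chest: fixed white supply chest, 210 (its x) x 420 (its y) x 100 mm tall, with aluminium track rails along both long sides and a bar across the +y end, top at 116 mm. Origin: centre of its underside; z up; its y axis is the direction in which the hatch CLOSES. The -y half has a fixed deck, the +y half is the bay, open on top
- bay (a point): point on the bay's inner floor, 10 mm above the counter, where the jar fits well. In the chest's frame: x 0, y 107 mm; the bay spans x -95 to 95, y 15 to 200 mm. The opened hatch covers at most the bay up to y 55 mm, the jamb bar that beyond y 158 mm; a roller bracket hangs in the corner at x 74 to 86, y 120 to 197 mm, z 75 to 103 mm: keep the jar clear of it
- frame_end (a point): fixed point at the chest frame's closing end, at hatch level, chest x 0, y 190, z 108 mm. The rubber-faced jamb bar (170 mm long, orange back, top 116 mm) that stops the hatch's +y edge is adjustable and differs every time: its face lies anywhere from 0 to 32 mm on the -y side of this point. It is not measured: feel for it
- hatch: grey sliding panel, 186 (x) x 170 (y) x 8 mm, 0.3 to 0.5 kg. Origin: centre of its underside, 104 mm above the counter; axes as the chest's; moves only along y. Open: chest y -45 to -30 mm. Home, +y edge on the jamb: 73 to 106 mm, unknown. Drag 1.5 N + damper 60 N per m/s (go slowly at the end). The jamb's rubber gives 1 mm per 10 N; a push of over 15 N on it does harm, 10 N is ample
- hatch_handle (a point): middle of the hatch's steel fin handle, 100 (x) x 14 (y) x 38 mm, 112 to 150 mm above the counter, in line with the hatch's origin; push its -y face or pinch it. From some 13 mm before home a sprung roller resists (7 to 9 N of push); 5 mm before home it snaps over, the force drops and it pulls the hatch home and holds it with 4 N. Let go earlier, it pushes the hatch back
- jar_orange_center (a point): centre, half-way up, of the white jar with the ORANGE lid and orange band: round, 56 mm across the lid (54 mm below), 88 mm tall, lid from 60 to 88 mm above its foot, about 0.18 kg; stands on the counter. Grip it near the top, about 70 mm above its foot, so that the gripper stays above the chest's rim when it is set down in the bay.
- jar_blue_center (a point): centre of a jar of the same shape with a BLUE lid; leave it
- scoop_cup: clear measuring cup, 64 mm across, 60 mm tall; origin under its foot; leave it

How it is judged:
By the outcome, as a careful person would: the job done as asked, in the order asked, and still so for the second after the job is handed in, with the robot touching nothing.
It also fails if it takes over 61 s, if anything falls off the work surface, if the arm or the gripper's body presses on something with over 40 N, if the wrist force passes 120 N, or if a joint passes its speed limit or range.

## Working session

There is one attempt and no reset: what is moved stays moved. The work goes in short steps, each a Python script; the robot and the scene stay as the last script left them, time stands still between calls to the robot, and variables do not carry over. Pictures are saved under pics/ and viewed, at most 10 in all, crops included, and the job is handed in when it is done.

```bash
mkdir -p pics; ls
cat > h.py <<'E'
import numpy as np, cv2
from plant import env
def ray(c,px):
    f=c['image'].shape[0]/2/np.tan(np.radians(c['fovy'])/2)
    d=np.array([(px[0]-c['cx'])/f,(px[1]-c['cy'])/f,1.]); R=np.array(c['R'])
    return -R.T@np.array(c['t']), R.T@d
def atz(c,px,z):
    o,d=ray(c,px); return o+d*(z-o[2])/d[2]
def proj(c,X):
    f=c['image'].shape[0]/2/np.tan(np.radians(c['fovy'])/2)
    p=np.array(c['R'])@np.array(X)+np.array(c['t']); return [c['cx']+f*p[0]/p[2],c['cy']+f*p[1]/p[2]]
def shot(n,fn=None):
    c=env.get_image(n)
    if fn: cv2.imwrite(fn,c['image'][...,::-1])
    return c
E
python3 - <<'E'
from h import *
np.set_printoptions(precision=4,suppress=True)
zs=dict(chest=0,bay=.01,frame_end=.108,hatch=.104,hatch_handle=.131,jar_orange_center=.044,jar_blue_center=.044,scoop_cup=0)
ims=[]
for n in('top','scene'):
    c=shot(n); ims.append(c['image']); print(n,c['fovy'],c['cx'],c['cy'],-np.array(c['R']).T@np.array(c['t']))
    for k,z in zs.items():
        for r in env.pinpoint(k,n)[:2]: print(k,round(r['p'],2),np.round(r['location'],1),atz(c,r['location'],z))
cv2.imwrite('pics/a.png',np.vstack(ims)[:, :, ::-1][:,:])
for i,n in enumerate('ab'): cv2.imwrite(f'pics/0{n}.png',ims[i][...,::-1])
print(env.get_clock())
E
```

```text
pics
top 44.45464576793088 261.27427500888433 193.0736320494647 [0.3506 0.171  1.1855]
chest 0.83 [340.2 191.8] [ 0.5598 -0.0584  0.    ]
bay 0.89 [300.4 191.4] [0.5612 0.0451 0.01  ]
frame_end 0.8 [270.5 182.1] [0.5673 0.1248 0.108 ]
hatch 0.88 [370.3 184.2] [ 0.558  -0.1104  0.104 ]
hatch_handle 0.95 [371.4 178.5] [ 0.5662 -0.1068  0.131 ]
jar_orange_center 0.72 [201.1 214.4] [0.5034 0.2939 0.044 ]
jar_blue_center 0.61 [193.1 179.3] [0.5914 0.3134 0.044 ]
jar_blue_center 0.41 [372.2 182.1] [ 0.5748 -0.1311  0.044 ]
scoop_cup 0.89 [134.5 201.2] [0.5469 0.4675 0.    ]
scene 44.45104373362332 252.71643822250635 196.00677885803574 [1.0281 0.5811 1.024 ]
chest 0.83 [183.3 174. ] [ 0.5495 -0.0739  0.    ]
bay 0.87 [208.4 199.1] [0.5695 0.0415 0.01  ]
frame_end 0.82 [232.2 198.8] [0.5763 0.1357 0.108 ]
hatch 0.65 [167.9 144.6] [ 0.5567 -0.1061  0.104 ]
hatch_handle 0.61 [161.5 136.8] [ 0.5631 -0.1173  0.131 ]
hatch_handle 0.3 [305.1 234.4] [0.5534 0.3316 0.131 ]
jar_orange_center 0.66 [304.7 233.8] [0.5064 0.3055 0.044 ]
jar_orange_center 0.38 [231.9 198.9] [0.5455 0.1042 0.044 ]
jar_blue_center 0.9 [283.7 257.4] [0.5894 0.3069 0.044 ]
scoop_cup 0.7 [349.9 291.5] [0.5384 0.4668 0.    ]
scoop_cup 0.44 [307.4 228. ] [0.4649 0.2881 0.    ]
0.9
```

View pics/0a.png

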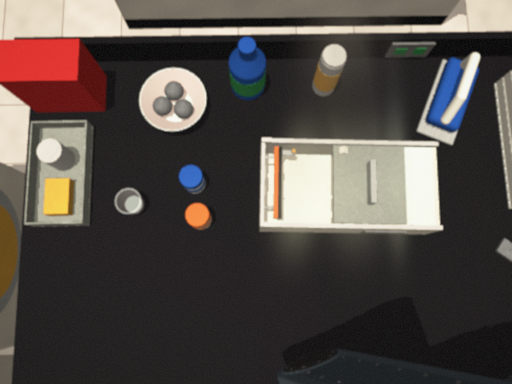

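View pics/0b.png

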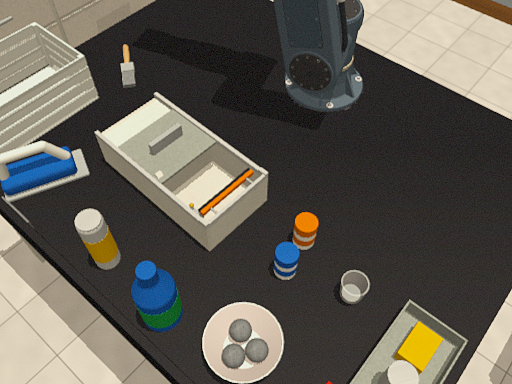

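The top view shows the orange lid at (198,214), the blue lid at (191,177), the cup at (129,201), and the chest spanning columns 261–440 with the jamb bar at column 277 and the hatch fin at column 373. In the scene view the orange jar stands at (305,231) and the blue one at (286,260).

```bash
cat > m.py <<'E'
from h import *
from scipy.optimize import least_squares, minimize
np.set_printoptions(precision=4,suppress=True)
C={};M={};P=[]
loc=dict(chest=(0,0,0),bay=(0,.107,.01),frame_end=(0,.19,.108),hatch=(0,0,.104),hatch_handle=(0,0,.131))
for n in('top','scene'):
    C[n]=c=shot(n)
    for k in loc:
        r=env.pinpoint(k,n)
        if r and r[0]['p']>.5: P.append((n,k,np.array(r[0]['location'])))
    M[n]=env.outline_of('chest',n)[0]['mask']; 
    print(n,'chestmask',M[n].sum())
    hsv=cv2.cvtColor(c['image'],cv2.COLOR_RGB2HSV)
    for k in('jar_orange_center','jar_blue_center'):
        r=env.outline_of(k,n)
        for q in r[:2]:
            m=q['mask']; s=m&(hsv[...,1]>150)&(hsv[...,2]>60); ys,xs=np.nonzero(s)
            print(n,k,round(q['p'],2),m.sum(),np.round(q['location'],1),atz(c,q['location'],.044))
def W(p,l,q=0): 
    cs,sn=np.cos(p[2]),np.sin(p[2]); y=l[1]+q
    return [p[0]+cs*l[0]-sn*y,p[1]+sn*l[0]+cs*y,l[2]]
def res(p): return np.concatenate([np.array(proj(C[n],W(p,loc[k],p[3] if 'hatch' in k else 0)))-x for n,k,x in P])
s=least_squares(res,[.56,-.06,0,-.04],loss='soft_l1'); print('points',s.x, res(s.x).round(1))
def iou(p,h=None):
    t=0
    for n in C:
        pts=np.array([proj(C[n],W(p,(a*.105,b*.21,z))) for a in(-1,1) for b in(-1,1) for z in(0,p[3])])
        hl=cv2.convexHull((pts*16).round().astype(np.int32)); im=np.zeros((384,512),np.uint8); cv2.fillConvexPoly(im,hl,1,shift=4)
        ys=M[n].astype(np.uint8)
        hm=np.zeros_like(im); cv2.fillConvexPoly(hm,cv2.convexHull(cv2.findNonZero(ys)),1)
        t+=(im^hm).sum()/hm.sum()
    return t
r=minimize(iou,[*s.x[:3],.104],method='Nelder-Mead',options=dict(initial_simplex=[[s.x[0]+a,s.x[1]+b,s.x[2]+d,.104+e] for a,b,d,e in[(0,0,0,0),(.01,0,0,0),(0,.01,0,0),(0,0,.05,0),(0,0,0,.01)]]))
print('silh',r.x,r.fun)
np.save('sil.npy',r.x)
E
python3 m.py; python3 -c "
import cv2;im=cv2.imread('pics/0a.png')[125:245,180:450];cv2.imwrite('pics/c.png',cv2.resize(im,None,fx=2.9,fy=2.9,interpolation=cv2.INTER_CUBIC))"
```

```text
top chestmask 16436
top jar_orange_center 0.78 509 [200.5 217.4] [0.496  0.2954 0.044 ]
scene chestmask 14374
scene jar_orange_center 0.82 722 [307.3 229.5] [0.4927 0.303  0.044 ]
scene jar_blue_center 0.69 776 [283.3 259.5] [0.5943 0.3096 0.044 ]
scene jar_blue_center 0.54 14359 [183.9 171.8] [ 0.5639 -0.0498  0.044 ]
points [ 0.5622 -0.0609 -0.0207 -0.0414] [-0.2  0.7  0.6 -2.   0.4  0.4  0.1 -1.9  3.1  2.6  2.4 -0.9 -1.6  0.
 -1.  -0.8  4.   0.4]
silh [ 0.5612 -0.0607 -0.04    0.1121] 0.046291686532803245
```

View pics/c.png

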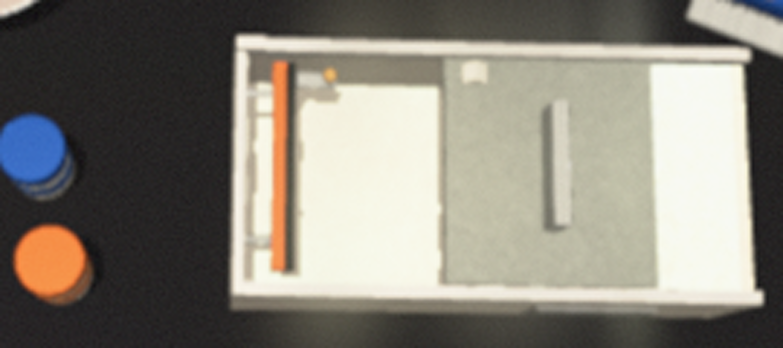

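The crop shows the orange lid top at crop (50,261), i.e. pixel (197.2,215), and the blue lid at (191.4,176.4). The chest rail ends are at crop (235,37), (750,49), (762,298) and (232,295), the jamb face runs from about (295,64) to (293,270), and the fin from (560,100) to (562,228).

Run:
```python
from h import *
np.set_printoptions(precision=4,suppress=True)
c=shot('top'); f=lambda u,v,z:atz(c,(u/2.9+180,v/2.9+125),z)
print('orange',f(50,261,.088),'blue',f(33,149,.088))
for z in(.104,.112,):
  A=[f(*p,z) for p in((235,37),(750,49),(762,298),(232,295))]; print(z,*A)
  print('len',np.linalg.norm(A[1]-A[0]),np.linalg.norm(A[2]-A[3]),'w',np.linalg.norm(A[0]-A[3]),np.linalg.norm(A[1]-A[2]),'ctr',np.mean(A,0))
  for d in(A[0]-A[1],A[3]-A[2]): print('yaw',np.arctan2(-d[0],d[1]))
for nm,a,b,z in(('jamb',(295,64),(293,270),.116),('fin+y',(552,100),(554,228),.15),('hatch+y',(443,55),(440,286),.112),('hatch-y',(652,62),(657,288),.112)):
  a,b=f(*a,z),f(*b,z); d=a-b; print(nm,(a+b)/2,'yaw',np.arctan2(d[1],d[0]),np.linalg.norm(d))
c2=shot('scene'); h=cv2.cvtColor(c2['image'],cv2.COLOR_RGB2HSV)
for nm,lo,hi in(('o',5,14),('b',105,120)):
  m=(h[...,0]>=lo)&(h[...,0]<=hi)&(h[...,1]>170)&(h[...,2]>60); m[:200]=0;m[285:]=0;m[:,:268]=0;m[:,325:]=0
  n,l,st,ce=cv2.connectedComponentsWithStats(m.astype(np.uint8)); i=1+np.argmax(st[1:,4]); print(nm,st[i],ce[i],atz(c2,ce[i],.078))
for X in([.5,.3,.088],[.5,.3,0]): print(proj(c,X))
```

```text
orange [0.4963 0.2982 0.088 ] blue [0.5893 0.312  0.088 ]
0.104 [0.6766 0.1442 0.104 ] [ 0.6579 -0.282   0.104 ] [ 0.4514 -0.2727  0.104 ] [0.4636 0.1519 0.104 ]
len 0.42655374795935697 0.4247788638520992 w 0.21311022383724623 0.2067380971331218 ctr [ 0.5624 -0.0647  0.104 ]
yaw -0.04380459777204902
yaw -0.02881758300113602
0.112 [0.6742 0.1444 0.112 ] [ 0.6556 -0.2786  0.112 ] [ 0.4506 -0.2695  0.112 ] [0.4628 0.152  0.112 ]
len 0.42339840063770023 0.4216366458859829 w 0.21153378293801728 0.20520879278591078 ctr [ 0.5608 -0.0629  0.112 ]
yaw -0.04380459777204894
yaw -0.028817583001135953
jamb [0.5651 0.0998 0.116 ] yaw -0.042033369048960545 0.16836127005441048
fin+y [ 0.5557 -0.0998  0.15  ] yaw -0.05057072976193509 0.10172818602707794
hatch+y [ 0.5608 -0.0193  0.112 ] yaw -0.06428400327002479 0.1898411447958487
hatch-y [ 0.5534 -0.1914  0.112 ] yaw -0.05727842226377663 0.18598781495079536
o [294 223  24  14 102] [303.951  232.0294] [0.5219 0.3109 0.078 ]
b [274 242  26  26 423] [286.2766 255.1111] [0.5963 0.3172 0.078 ]
[np.float64(196.47654282433126), np.float64(213.4438319214488)]
[np.float64(200.57480983546253), np.float64(218.0427862269676)]
```

```bash
cat >> h.py <<'E'
def Rd(a):
    y=np.array([np.cos(a),np.sin(a),0]); z=np.array([0,0,-1.]); return np.column_stack([np.cross(y,z),y,z])
YAW=-.042; CH=np.array([.561,-.061])
def ch(x,y,z):
    c,s=np.cos(YAW),np.sin(YAW); return np.array([CH[0]+c*x-s*y,CH[1]+s*x+c*y,z])
E
python3 - <<'E'
from h import *
np.set_printoptions(precision=4,suppress=True)
print(env.get_eef_rot(),env.get_clock())
J=np.array([.497,.299])
for a in(np.pi/2,-np.pi/2): print('pick',a,env.inverse_kinematics([*J,.065],Rd(a)))
for a in(0,np.pi): print('place',env.inverse_kinematics(ch(0,.107,.076),Rd(a+YAW)))
E
```

```text
[[ 0.9527  0.3039 -0.    ]
 [ 0.3039 -0.9527  0.0001]
 [ 0.     -0.0001 -1.    ]] 1.9
pick 1.5707963267948966 [ 0.5416  0.445  -0.1908  0.935   0.      0.5416]
pick -1.5707963267948966 [ 0.5416  0.445  -0.1908  0.935   0.     -2.6   ]
place [ 0.081   0.4157 -0.2081  0.947   0.      1.6938]
place [ 0.081   0.4157 -0.2081  0.947   0.     -1.4478]
```

Run:
```python
from h import *
np.set_printoptions(precision=4,suppress=True)
J=[.497,.299]; R=Rd(np.pi/2)
env.movep([*J,.22],R)
g=env.move_l([*J,.065],rate=.1,guard=8); print('hit',g,env.get_position(),env.get_force())
if not g:
    env.move_gripper(0,35); print('gap',env.get_finger_gap()*85,env.get_grip_force())
    shot('top','pics/d1.png')
    env.move_l([*J,.24],rate=.12); print(env.get_finger_gap(),env.get_force())
    a=shot('top')['image'];b=shot('scene')['image']
    cv2.imwrite('pics/d2.png',np.hstack([a[100:300,100:360],b[100:300,180:440]])[...,::-1])
print(env.get_clock())
```

```text
hit False [0.4973 0.2992 0.0656] [-0.1284 -0.1476  0.3881]
gap 54.90196893508906 36.684383166139014
0.6464123311804588 [-0.1016 -0.0696 -1.6216]
8.7917
```

View pics/d2.png

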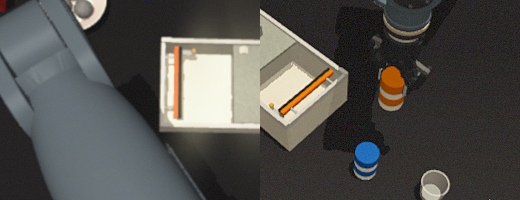

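The jar is held upright at crop (390,90). The blue jar at (367,160) and the cup at (433,184) are undisturbed. Next I place it.

Run:
```python
from h import *
np.set_printoptions(precision=4,suppress=True)
y=.102
env.movep(ch(0,y,.24),Rd(YAW)); print(env.get_finger_gap())
env.move_l(ch(0,y,.095),rate=.12,guard=8)
g=env.move_l(ch(0,y,.073),rate=.03,guard=4); print('touch',g,env.get_position(),env.get_force(),env.get_clock())
env.move_gripper(.82); env.sleep(.2); print(env.get_finger_gap())
env.move_l(ch(0,y,.22),rate=.12); print(env.get_force())
env.movep(ch(0,-.13,.26),Rd(YAW))
a=shot('top')['image'];b=shot('scene')['image']
cv2.imwrite('pics/e.png',cv2.resize(np.hstack([a[120:250,240:450],b[90:220,90:280]]),None,fx=2,fy=2)[...,::-1])
print(env.get_clock())
```

```text
0.6462224137468328
touch True [0.5651 0.0409 0.0755] [-0.4275  1.148   5.8772] 11.8333
0.8201374324965791
[ 0.5635 -0.0439 -0.5808]
14.725
```

View pics/e.png

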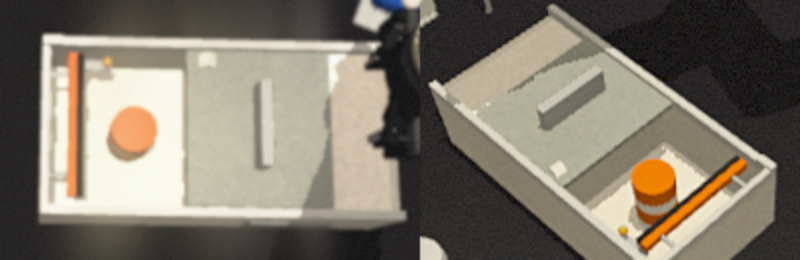

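The jar stands upright in the bay, at crop (133,130) in the top view and (655,190) in the scene view, clear of hatch, jamb and bracket. Next I push the fin with the shut fingers, slowly, watching the force.

Run:
```python
from h import *
np.set_printoptions(precision=4,suppress=True)
u=np.array([-np.sin(YAW),np.cos(YAW),0]); Z=.137
F=lambda:-float(np.dot(env.get_force(),u))
Y=lambda:float(np.dot(env.get_position()-np.array([*CH,0]),u))
env.move_gripper(0,60)
env.move_l(ch(0,-.095,.26),rate=.15)
g=env.move_l(ch(0,-.095,Z),rate=.1,guard=5); print('down',g,env.get_position())
f0=F(); g=env.move_l(ch(0,-.045,Z),rate=.025,guard=1.0); y0=Y(); print('contact',g,y0,F()-f0,env.get_clock())
assert g
# hatch q ~ -.044 at contact; go until hatch ~ .048
g=env.move_l(ch(0,y0+.090,Z),rate=.05,guard=12); print('fast',g,Y(),F()-f0,env.get_clock())
y=Y(); pk=0; log=[]; st=.002
while y<y0+.152 and not g:
    y+=st; g=env.move_l(ch(0,y,Z),rate=.012,guard=8); f=F()-f0; pk=max(pk,f); log.append((round((Y()-y0)*1e3,1),round(f,1)))
    if f>3.2: st=.0007
    if f>12.5 or (pk>5 and f<2): break
print(log,g,'f',F()-f0,pk,env.get_clock())
```

```text
down False [ 0.5574 -0.156   0.1376]
contact True -0.0627061064394706 -0.525120077831722 18.4
fast False 0.027487909433773675 -0.8628817798454977 20.3583
[(92.2, 0.6), (94.3, 0.4), (96.4, -0.1), (98.4, 1.0), (100.4, 1.3), (102.4, 0.7), (104.4, 0.2), (106.4, 0.4), (108.4, 0.1), (109.9, 4.9), (110.4, 5.7), (111.1, 5.1), (111.9, 5.7), (112.7, 4.6), (113.7, 3.8), (114.6, 2.3), (115.4, 1.0)] False f 0.9686335085988478 5.735113074831289 25.2917
```

Run:
```python
from h import *
np.set_printoptions(precision=4,suppress=True)
u=np.array([-np.sin(YAW),np.cos(YAW),0]); Z=.137
F=lambda:-float(np.dot(env.get_force(),u))
Y=lambda:float(np.dot(env.get_position()-np.array([*CH,0]),u))
y0=-.0627; y=Y(); f0=F(); log=[]
for i in range(22):
    y+=.0005; g=env.move_l(ch(0,y,Z),rate=.01,guard=4); f=F(); log.append((round((Y()-y0)*1e3,1),round(f-f0,1)))
    if g or f-f0>3.5: break
print(log,g,env.get_clock())
y1=Y()
env.move_l(ch(0,y1-.03,Z),rate=.08); print('free force',F()-f0)
env.move_l(ch(0,y1-.03,.26),rate=.15); env.movep(ch(0,-.16,.30),Rd(YAW))
a=shot('top')['image'];b=shot('scene')['image']
cv2.imwrite('pics/f.png',cv2.resize(np.hstack([a[120:250,180:450],b[90:250,90:310][:130]]),None,fx=1.6,fy=1.6)[...,::-1])
c=shot('top')
for r in env.pinpoint('hatch_handle','top')[:1]: print(r['p'],r['location'],atz(c,r['location'],.131))
print(env.get_clock())
```

```text
[(116.2, -0.2), (116.5, -0.1), (117.0, 0.2), (117.6, -0.3), (118.0, -2.2), (118.5, -1.4), (118.9, -1.6), (119.4, -1.5), (119.9, -1.2), (120.4, -2.2), (120.9, -0.5), (121.3, -0.1), (121.5, 2.7), (121.8, 3.7)] False 28.7917
free force -2.1237890641689403
0.7 [320.2, 179.6] [0.5661 0.0114 0.131 ]
31.2833
```

View pics/f.png

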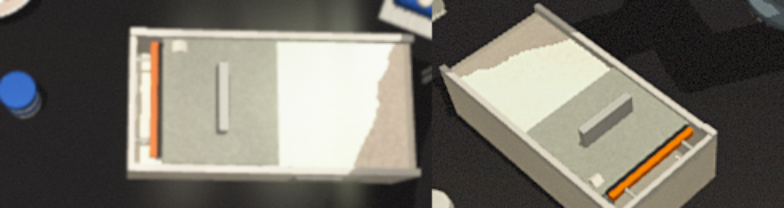

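The hatch edge lies against the jamb bar (crop column 160). The force trace showed the catch resist, snap over, then a firm stop at about 6 N. The blue jar has not moved, and the arm is clear, so I hand in.

```bash
python3 -c "
from plant import env
print(env.finish_job(),env.get_clock())"
```

```text
the job is handed in; nothing more can be done
the job is handed in; nothing more can be done
```

The orange-lidded jar stands upright in the bay and the hatch is snapped shut and home against the jamb (push peaked at about 6 N); the blue jar and cup were not touched, and the job was handed in at about 31 s.

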